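# Set the polarizer ring of the swatch viewer

## Task

Without gripping it, push the upright pin of the swatch viewer's lever with the fingertips, around its arc, until the lever's pointer stands at the one long mark of the scale, and take the fingers off it. Then press the viewer's push button fully down and let it come up again, with the pointer still at the long mark. Leave the paint jar, the brush and the metal cup alone.

Things in the scene. Friction and masses are not known exactly. Their poses are not given: they have to be found in the camera images.
- viewer: fixed swatch viewer: a flat grey box 260 mm (its x) by 350 mm (its y), its top 40 mm above the table. Origin on the table under the axis of the round ring; the box reaches from -135 to +125 mm in its x and from -215 to +135 mm in its y. On its top lie a fixed white scale disc (118 mm radius, top at 44 mm) and, in the middle of that, the black turning ring (62 mm radius, top at 61 mm) with a glass window
- ring (a joint): turn of the black ring with its lever about the vertical axis, in rad: 0 when the lever points along the viewer's -x, growing counter-clockwise seen from above; stops at -1.35 and +1.35. No spring: it stays where it is left; dry friction, about 2 N at the pin moves it
- pivot (a point): a point on the vertical axis of the ring, 56 mm above the table
- pin_top (a point): centre of the top of the lever's upright dark steel pin: 14 mm diameter, 89 mm above the table, 80 mm from the ring's axis. The pin rises from a flat steel lever bar (10 mm wide, its top 57 mm and its underside 50 mm above the table) that runs from the ring out to 88 mm from the axis; beside the bar, only the flat scale disc (top at 44 mm, marks 1 mm proud) lies below the pin
- pointer (a point): tip of the thin pointer (3 mm wide) at the outer end of the lever, 96 mm from the ring's axis, on the lever's centre line, 52 mm above the table
- mark (a point): inner end of the long mark on the scale disc, 96 mm from the ring's axis, 45 mm above the table. The scale has 15 black radial marks 15 degrees apart, all beginning 96 mm from the axis: the long one (20 mm long, 6 mm wide, in the middle of the row) and 14 short ones (8 mm long, 2.5 mm wide), seven on each side. Fixed during a run; where the long mark stands differs from run to run
- button_top (a point): centre of the top of the round black push button (30 mm diameter) in a grey round housing (46 mm diameter, top 52 mm above the table) on the viewer, at x -60, y -165 mm in its frame, beside the scale disc; its top is 62 mm above the table when up and 56 mm when fully down; pressed straight down
- button (a joint): how far the button is pressed, in m: 0 up, 0.006 fully down; it springs back when let go; fully down takes 5 N
- jar: closed paint jar, 60 mm diameter, 75 mm high, standing left of the viewer; origin at the centre of its underside. Leave alone
- brush: paint brush, 200 mm long, 42 mm wide, 20 mm thick, lying on the table left of the jar; origin under its middle. Leave alone
- cup: open metal cup, 64 mm diameter, 60 mm high, standing right of the viewer; origin at the centre of its underside. Leave alone

How it is judged:
On the way, in this order (a step that is already met when the one before it is completed fails the run):
1. the pointer stands at the long mark (within 5 mm), the ring is still and the fingers are off the lever (horizontal distance between pointer and mark below 0.005 m and velocity of joint ring between -0.05 and 0.05 rad/s and not (contact force between the fingers and ring above 0.2 N)), for 0.2 s.
2. the button is pressed fully down (at least 5 of its 6 mm) with the pointer at the long mark (horizontal distance between pointer and mark below 0.005 m and value of joint button above 0.005 m), for 0.05 s.
At the end, for the whole second after the job is handed in: the pointer's tip is within 5 mm of the inner end of the long mark, seen from above, the ring is still, and the button, having been pressed fully down (5 mm or more), is up again (horizontal distance between pointer and mark below 0.005 m and value of joint button below 0.0015 m and velocity of joint ring between -0.05 and 0.05 rad/s); the robot touches nothing.
It fails at once if the button is pressed (over 3 mm) while the pointer is more than 8 mm from the long mark (horizontal distance between pointer and mark above 0.008 m and value of joint button above 0.003 m).
It fails at once if the lever's pin is gripped: it stands between the pads (within 12 mm of the grasp point, seen from above) under more than 10 N (horizontal distance between the grasp point and pin_top below 0.012 m and contact force between the fingers and ring above 10 N).
It fails at once if the paint jar is shifted by more than 15 mm or lifted (distance of jar from where it was at the start of the episode above 0.015 m).
It fails at once if the brush is shifted by more than 15 mm or lifted (distance of brush from where it was at the start of the episode above 0.015 m).
It fails at once if the metal cup is shifted by more than 15 mm or lifted (distance of cup from where it was at the start of the episode above 0.015 m).
It also fails if it takes over 53 s, if anything falls off the work surface, if the arm or the gripper's body presses on something with over 40 N, if the wrist force passes 120 N, or if a joint passes its speed limit or range.

## Robot

A 6-joint arm with a two-finger parallel gripper is mounted at the origin on the work surface. World frame = base frame: x ahead of the robot, y to its left, z up, the work surface at z = 0. Lengths are in m, angles in rad, forces in N, time in s.
With the tool pointing down it reaches from about 0.375 to 0.975 m from the base axis. Payload 3.8 kg.
Tool frame: the origin (TCP) lies between the finger pads; the fingertips stand 17 mm ahead of it and the grasp point (between the pads) lies 2 mm behind it; y points along the fingers, z is the direction in which the jaws open and shut, and the axes are right-handed (so a half turn about y gives the same grasp; the last joint's range is limited). The gripper opens to 85 mm and grips with 20 to 120 N. Pads are 22 mm wide; open, the fingers measure 114 mm over their backs; the gripper's body (76 mm by 85 mm) begins 54 mm behind the grasp point. The pads swing forward as they close: fully open they stand 13 mm farther back than shut.
Start: joints at [1.126, 0.264, 1.604, -0, 1.274, -0.037], TCP at [0.268, 0.62, 0.225] pointing down, gripper open.
Joint ranges: [-2.63, 2.63], [-0.94, 2.18], [0.31, 2.57], [-1.31, 4.45], [0, 2.66], [-2.55, 2.55]. Speed limits (rad/s): [2.57, 2.57, 3.14, 3.14, 3.14, 3.14].

## Interface

Orientations are given as a rotation vector (axis times angle).
In Python, from workcell import bot, eyes, nets gives the robot as it stands. The module is installed in compiled form; this text tells all that it offers.
- The arm moves only by the tool jog_arm, never from a script. Its arguments are lists of equal length, an entry for each row: "turn": the turn, a rotation vector about the tool's x, y, z in rad, a list of three; "slide": the shift along the tool's x, y, z in mm, a list of three; "grip": the opening in per cent of the stroke, from 0 (shut) to 100 (fully open). A call has 1 to 5 rows; each row shifts and turns the commanded pose from where the row before left it, along the tool's axes as they then stand; what a row does not reach is not made up. A row lasts 1/10 s, in which the tool goes at most 50 mm and 8.59 degrees, less where a joint would pass 70% of its speed; a pose out of reach is approached as far as the arm can. A call with a gripper value outside its range is refused whole. The fingers move at their own pace and stop on an object; "newtons" is the grip in N (left out, the last holds). Time passes only in rows, so rows that do not move let the fingers close. It gives the time, the measured TCP pose, the force and the opening at its end, in the units of the state.
- bot.read_state(): the state, without advancing time (a new reading comes with each control period).
- eyes.read_camera(name): name is "scene" or "top" or "wrist"; returns a dict with "img" (420x560x3 uint8, red, green, blue), "depth" (420x560 float32, m along the optical axis (not along the pixel's ray), 0 where there is no reading), "intrinsics" (3x3 intrinsics, pixels), "position" and "rotation" of the camera in the world. Camera axes: x right, y down, z forward; pixel columns grow to the right and rows downward; lengths in m; the calibration is good to about 2 mm. A picture is of the moment at which its call begins.
- bot.finish_job(): hands the job in, once; it reports no verdict.
Trained networks look in a picture, given as the dict that the camera call returned (one of the last four; its "shot" number tells which), for a name from the list of things; names that differ only in an ending like _2 or _b are one class to them, and where a whole thing is asked for, a point or a joint stands for the part that bears it (a point fixed in the world has none). Each returns a list of dicts, best first, with "conf" (0 to 1); they miss things now and then, are a little off and sometimes report something else, mostly with a low value. They report only what shows in the picture. A call takes as long as a camera call.
- nets.search_frame(thing, picture): "xyz" ([x, y, z] in m, in the coordinates of the camera as it stood for that picture, good to about 4 mm: the middle of the surface that is visible of it).
The state is a dict: "time": time; "q": joint angles; "joint_vel": joint speeds; "joint_torque": joint torques, N m; "tool_pos": TCP position; "tcp_rot": TCP orientation; "wrist_force": force on the tool from outside, world axes, zero at the start; "torque": the same for the moment, N m; "width": opening from 0.0 (shut) to 1.0 (fully open).
Only numpy, scipy, OpenCV 4.12 (cv2) and the standard library are available. Lean on these libraries where they do the work, as an engineer would, in place of code of your own. Each camera call takes 0.05 s, during which the arm holds its last target.

## Working session

There is one attempt and no reset: what is moved stays moved. The work goes in short steps, Python scripts to look and compute and a tool call to move; the robot and the scene stay as the last step left them, time stands still between calls to the robot, and variables do not carry over. Pictures are saved under pics/ and viewed, and the job is handed in when it is done.

Besides the shell and the picture viewer there is one more tool, called after ">>>" as a command line: name --argument value ..., lists and objects as JSON in quotes. jog_arm: Moves the arm, as the interface text tells. Its arguments: {"type":"object","properties":{"turn":{"type":"array"},"slide":{"type":"array"},"grip":{"type":"array"},"newtons":{"type":"number"}},"required":["turn","slide","grip"]}

```bash
mkdir -p pics
cat > h.py <<'E'
from workcell import bot, eyes, nets
import numpy as np, cv2
def w(c,p): return np.array(c['rotation'])@np.array(p)+np.array(c['position'])
def find(c,n):
    return [(r['conf'],w(c,r['xyz']).round(4)) for r in nets.search_frame(n,c)][:3]
def save(c,n): cv2.imwrite('pics/'+n,c['img'][:,:,::-1])
def proj(c,P):
    p=np.array(c['rotation']).T@(np.array(P)-np.array(c['position'])); q=np.array(c['intrinsics'])@p
    return q[:2]/q[2]
def pix(c,u,v,z):
    d=np.array(c['rotation'])@np.linalg.inv(np.array(c['intrinsics']))@np.array([u,v,1.]); o=np.array(c['position'])
    return o+d*(z-o[2])/d[2]
E
python3 - <<'E'
from h import *
s=bot.read_state();print({k:np.round(v,3) for k,v in s.items()})
for n in ['top','scene']:
    c=eyes.read_camera(n);save(c,n+'0.png');print(n,c['position'])
    for t in ['viewer','ring','pivot','pin_top','pointer','mark','button_top','jar','brush','cup']: print(t,find(c,t))
E
```

```text
{'time': np.float64(0.0), 'q': array([ 1.126,  0.265,  1.605,  0.   ,  1.274, -0.037]), 'joint_vel': array([-0.   ,  0.   , -0.001, -0.   ,  0.002,  0.001]), 'joint_torque': array([ 1.0000e-03, -5.1512e+01, -3.6731e+01,  0.0000e+00,  1.3000e-02,
       -0.0000e+00]), 'tool_pos': array([0.267, 0.619, 0.224]), 'tcp_rot': array([-1.549,  0.32 , -0.32 ]), 'wrist_force': array([ 0.589,  0.561, -1.02 ]), 'torque': array([ 0.006, -0.002,  0.031]), 'width': np.float64(0.997)}
top [0.4882928  0.0560917  1.17455292]
viewer [(0.63, array([ 0.0825, -0.3497,  0.7687])), (0.45, array([ 0.0012, -0.431 ,  0.6875]))]
ring [(0.62, array([ 0.1191, -0.3131,  0.8054]))]
pivot [(0.67, array([ 0.1244, -0.3078,  0.8107]))]
pin_top [(0.9, array([ 0.1378, -0.2944,  0.8241]))]
pointer [(0.17, array([ 0.12  , -0.3122,  0.8063]))]
mark [(0.56, array([ 0.1216, -0.3106,  0.8078]))]
button_top [(0.65, array([ 0.0066, -0.4256,  0.6929]))]
jar [(0.73, array([0.5811, 0.1489, 1.2674]))]
brush [(0.76, array([ 0.4261, -0.0061,  1.1124]))]
cup [(0.82, array([-0.3449, -0.7771,  0.3413]))]
scene [ 1.20934643 -0.5063316   0.86867618]
viewer [(0.82, array([1.7727, 0.057 , 1.432 ]))]
ring [(0.62, array([ 1.6908, -0.0249,  1.3501]))]
pivot [(0.82, array([ 1.6889, -0.0268,  1.3483]))]
pin_top [(0.7, array([ 1.6812, -0.0344,  1.3406]))]
pointer [(0.86, array([ 1.6821, -0.0336,  1.3415])), (0.42, array([2.0302, 0.3145, 1.6895]))]
mark [(0.73, array([ 1.655 , -0.0607,  1.3143]))]
button_top []
jar [(0.98, array([ 1.4825, -0.2332,  1.1418]))]
brush [(0.89, array([ 1.1353, -0.5804,  0.7946]))]
cup [(0.65, array([2.1404, 0.4247, 1.7998]))]
```

```bash
sed -i 's/^import numpy as np, cv2/import numpy as np, cv2\nfrom scipy.spatial.transform import Rotation as R\ndef rm(c): return R.from_rotvec(c["rotation"]).as_matrix() if np.size(c["rotation"])==3 else np.array(c["rotation"])/; s/np.array(c\[.rotation.\])@/rm(c)@/; s/np.array(c\[.rotation.\])\.T/rm(c).T/' h.py; sed -n 1,20p h.py
python3 - <<'E'
from h import *
s=bot.read_state();print(R.from_rotvec(s['tcp_rot']).as_matrix().round(3))
for n in ['top','scene']:
    c=eyes.read_camera(n);save(c,n+'1.png');print(n,c['position'],c['rotation'],c['intrinsics'])
    for t in ['viewer','ring','pivot','pin_top','pointer','mark','button_top','jar','brush','cup']: print(t,find(c,t))
E
```

```text
from workcell import bot, eyes, nets
import numpy as np, cv2
from scipy.spatial.transform import Rotation as R
def rm(c): return R.from_rotvec(c["rotation"]).as_matrix() if np.size(c["rotation"])==3 else np.array(c["rotation"])
def w(c,p): return rm(c)@np.array(p)+np.array(c['position'])
def find(c,n):
    return [(r['conf'],w(c,r['xyz']).round(4)) for r in nets.search_frame(n,c)][:3]
def save(c,n): cv2.imwrite('pics/'+n,c['img'][:,:,::-1])
def proj(c,P):
    p=rm(c).T@(np.array(P)-np.array(c['position'])); q=np.array(c['intrinsics'])@p
    return q[:2]/q[2]
def pix(c,u,v,z):
    d=rm(c)@np.linalg.inv(np.array(c['intrinsics']))@np.array([u,v,1.]); o=np.array(c['position'])
    return o+d*(z-o[2])/d[2]
[[ 0.918 -0.     0.397]
 [-0.397 -0.     0.918]
 [-0.    -1.    -0.   ]]
top [0.4882928  0.0560917  1.17455292] [-2.19192095  2.13326234 -0.12396568] [[537.63321338   0.         283.73083331]
 [  0.         537.63321338 212.31662141]
 [  0.           0.           1.        ]]
viewer [(0.76, array([ 0.5972, -0.0922,  0.0379])), (0.21, array([ 0.6241, -0.0375,  0.0605]))]
ring [(0.76, arr
[... 671 characters left out ...]
         268.52674844]
 [  0.         466.3869678  209.08178041]
 [  0.           0.           1.        ]]
viewer [(0.65, array([ 0.6387, -0.1394,  0.0382])), (0.19, array([0.6396, 0.1535, 0.0489]))]
ring [(0.67, array([ 0.6361, -0.0417,  0.0642]))]
pivot [(0.88, array([ 0.6354, -0.0445,  0.0622]))]
pin_top [(0.91, array([ 0.637 , -0.043 ,  0.0596]))]
pointer [(0.89, array([ 0.635 , -0.0437,  0.0603]))]
mark [(0.59, array([ 0.6561, -0.0639,  0.0416]))]
button_top [(0.42, array([ 0.5353, -0.1857,  0.0589]))]
jar [(0.75, array([0.6381, 0.1521, 0.0493]))]
brush [(0.92, array([0.7631, 0.2221, 0.0133]))]
cup [(0.65, array([ 0.5542, -0.3218,  0.0392])), (0.47, array([ 0.6318, -0.0465,  0.0586]))]
```

View pics/top0.png

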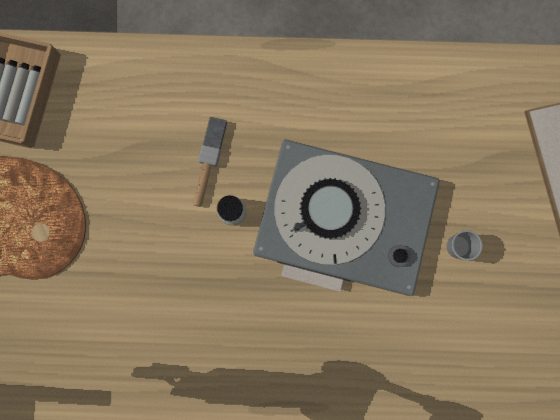

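View pics/scene0.png

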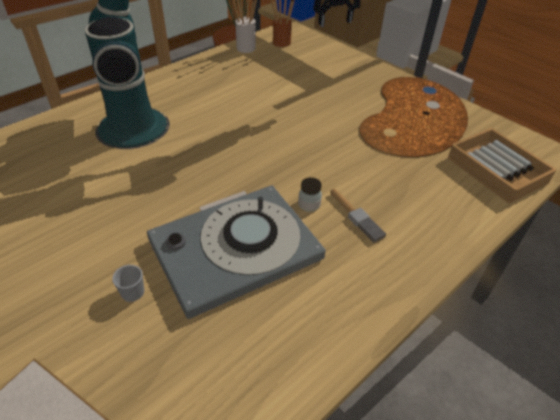

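The top view shows the ring at about (331,208), the lever pin near (299,227), the long mark near (335,259) and the button near (400,256). I'll zoom in to measure these.

Run:
```python
from h import *
c=eyes.read_camera('top')
im=c['img'][140:300,250:450,::-1]
cv2.imwrite('pics/z0.png',cv2.resize(im,None,fx=4,fy=3.75,interpolation=cv2.INTER_CUBIC)[:600,:800])
# window/ring: dark ring fit at z~.061 ; corners
g=cv2.cvtColor(c['img'],cv2.COLOR_RGB2GRAY)
m=(g[150:270,270:390]>150).astype(np.uint8)
n,l,st,ce=cv2.connectedComponentsWithStats(m)
for i in range(1,n):
    if st[i,4]>100: print(st[i],ce[i]+[270,150])
# scale disc ellipse
cs,_=cv2.findContours(m,cv2.RETR_EXTERNAL,cv2.CHAIN_APPROX_NONE)
k=max(cs,key=cv2.contourArea); e=cv2.fitEllipse(cv2.convexHull(k)); print(e)
u,v=np.array(e[0])+[270,150]; print('disc centre',pix(c,u,v,.044))
for uv in [(299,227),(335,259),(400,256),(288,147),(433,184),(410,289),(262,249)]: print(uv,pix(c,*uv,.04))
```

```text
[  6  48  26  30 235] [287.2212766  213.95319149]
[ 15  78  64  35 703] [313.91180654 246.83214794]
((46.6396369934082, 95.5955810546875), (28.978717803955078, 70.0838394165039), 106.90554809570312)
disc centre [ 0.54939884 -0.0136129   0.044     ]
(299, 227) [0.58795163 0.02427331 0.04      ]
(335, 259) [ 0.52248569 -0.05303652  0.04      ]
(400, 256) [ 0.53248421 -0.18975829  0.04      ]
(288, 147) [0.76017711 0.05207273 0.04      ]
(433, 184) [ 0.68796632 -0.2599549   0.04      ]
(410, 289) [ 0.46422056 -0.21083162  0.04      ]
(262, 249) [0.53932344 0.10111837 0.04      ]
```

View pics/z0.png

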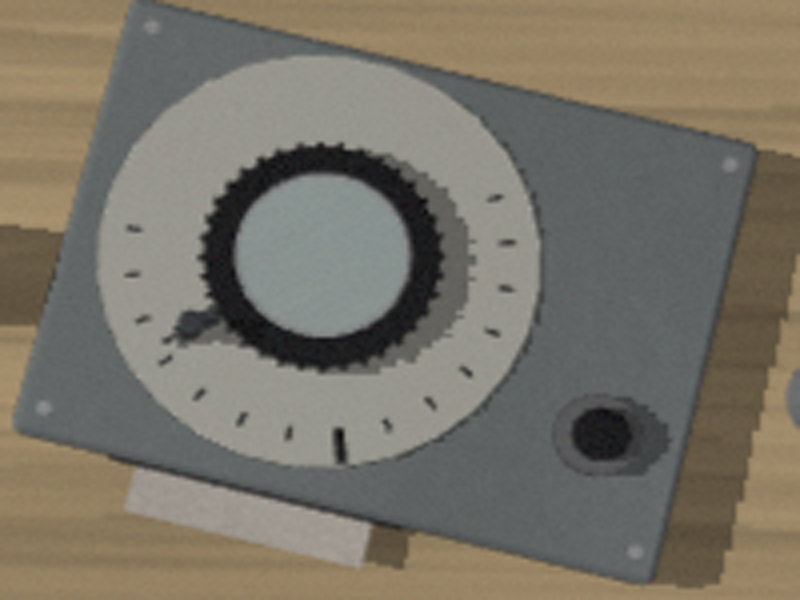

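Run:
```python
from h import *
c=eyes.read_camera('top')
f=lambda X,Y,z: pix(c,250+(X+.5)/4-.5,140+(Y+.5)/3.75-.5,z)
P=f(319,261,.044); Mi=f(338,430,.045); Mo=f(342,463,.045); pt=f(190,322,.089); tip=f(168,341,.052); B=f(602,434,.062); W=f(323,255,.061)
tc=[f(152,27,.04),f(730,164,.04),f(635,551,.04),f(43,408,.04)]
for n,v in dict(P=P,Mi=Mi,Mo=Mo,pin=pt,tip=tip,B=B,W=W).items():
    d=v-P; print(n,v.round(4),np.hypot(*d[:2]).round(4),np.degrees(np.arctan2(d[1],d[0])).round(1))
print(np.round(tc,4))
t=np.array(tc); print(t.mean(0), np.linalg.norm(np.diff(t,axis=0),axis=1))
yv=(t[0]-t[1]);print(np.degrees(np.arctan2(-yv[0],yv[1])))
```

```text
P [ 0.6271 -0.039   0.044 ] 0.0 0.0
Mi [ 0.5321 -0.0506  0.045 ] 0.0957 -173.1
Mo [ 0.5138 -0.053   0.045 ] 0.1142 -173.0
pin [0.5866 0.0295 0.089 ] 0.0796 120.6
tip [0.579  0.0399 0.052 ] 0.0924 121.4
B [ 0.5329 -0.1852  0.062 ] 0.1739 -122.8
W [ 0.6284 -0.0396  0.061 ] 0.0015 -24.2
[[ 0.7605  0.0529  0.04  ]
 [ 0.6893 -0.2581  0.04  ]
 [ 0.4692 -0.2074  0.04  ]
 [ 0.5404  0.1046  0.04  ]]
[ 0.61485086 -0.07701277  0.04      ] [0.31903386 0.22586975 0.32004232]
-12.901771429959556
```

>>> jog_arm --turn '[[0,0,0],[0,0,0],[0,0,0],[0,0,0],[0,0,0]]' --slide '[[39,0,-28],[39,0,-28],[39,0,-28],[39,0,-28],[39,0,-28]]' --grip '[0,0,0,0,0]' --newtons 30

```text
time: 2.8
tool_pos: [0.3918, 0.4122, 0.2256]
tcp_rot: [-1.547, 0.319, -0.32]
wrist_force: [0.3, 0.6, -0.1]
width: 0.144
```

>>> jog_arm --turn '[[0,0,0],[0,0,0],[0,0,0],[0,0,0],[0,0,0]]' --slide '[[39,0,-28],[39,0,-28],[39,0,-28],[39,0,-28],[39,0,-28]]' --grip '[0,0,0,0,0]'

```text
time: 3.3
tool_pos: [0.5155, 0.2062, 0.2258]
tcp_rot: [-1.546, 0.319, -0.32]
wrist_force: [-0.2, 0.9, 0.5]
width: 0.002
```

>>> jog_arm --turn '[[0,0,0],[0,0,0],[0,0,0],[0,0,0]]' --slide '[[39,0,-28],[39,0,-28],[39,0,-28],[39,0,-28]]' --grip '[0,0,0,0]'

```text
time: 3.7
tool_pos: [0.6143, 0.0414, 0.2257]
tcp_rot: [-1.547, 0.32, -0.321]
wrist_force: [1.7, -0.8, -0.2]
width: -0.003
```

>>> jog_arm --turn '[[0,0.147,0],[0,0.147,0],[0,0.147,0],[0,0.147,0],[0,0.147,0]]' --slide '[[0,0,0],[0,0,0],[0,0,0],[0,0,0],[0,0,0]]' --grip '[0,0,0,0,0]'

```text
time: 4.2
tool_pos: [0.6135, 0.0431, 0.2254]
tcp_rot: [-1.38, 0.893, -0.893]
wrist_force: [-0.5, -0.8, -0.3]
width: 0.0
```

>>> jog_arm --turn '[[0,0.147,0],[0,0.147,0],[0,0.147,0],[0,0.147,0],[0,0.147,0]]' --slide '[[0,0,0],[0,0,0],[0,0,0],[0,0,0],[0,0,0]]' --grip '[0,0,0,0,0]'

```text
time: 4.7
tool_pos: [0.6135, 0.0433, 0.2254]
tcp_rot: [-1.044, 1.436, -1.436]
wrist_force: [-0.4, -0.2, 0.9]
width: 0.004
```

>>> jog_arm --turn '[[0,0.147,0],[0,0.147,0],[0,0.147,0],[0,0.147,0],[0,0.147,0]]' --slide '[[0,0,0],[0,0,0],[0,0,0],[0,0,0],[0,0,0]]' --grip '[0,0,0,0,0]'

```text
time: 5.2
tool_pos: [0.6135, 0.0433, 0.2255]
tcp_rot: [-0.515, 1.927, -1.927]
wrist_force: [-0.4, -0.0, 0.3]
width: 0.002
```

Now a wrist view from above the viewer, to refine the geometry.

Run:
```python
from h import *
s=bot.read_state();T=R.from_rotvec(s['tcp_rot']).as_matrix();print(s['tool_pos'],T.round(3),np.degrees(np.arctan2(T[1,0],T[0,0])))
c=eyes.read_camera('wrist');save(c,'w1.png');print(c['position'],c['rotation'])
for t in ['pivot','pin_top','pointer','mark','button_top']: print(t,find(c,t))
for n,p in dict(C=(.628,-.039,.061),pin=(.5868,.0296,.089),mark=(.5321,-.0506,.045)).items(): print(n,proj(c,p))
```

```text
[0.61347777 0.0432638  0.22546405] [[-0.866  0.     0.499]
 [-0.499  0.    -0.866]
 [-0.    -1.     0.   ]] -150.0508798200071
[0.67754507 0.07944406 0.37359115] [ 2.49132542 -1.44106407 -0.21354692]
pivot [(0.85, array([ 0.6303, -0.0315,  0.0608]))]
pin_top [(0.64, array([ 0.6311, -0.037 ,  0.0597]))]
pointer [(0.58, array([ 0.6276, -0.0366,  0.059 ]))]
mark [(0.84, array([ 0.6642, -0.0255,  0.0391])), (0.6, array([ 0.6327, -0.0369,  0.0599]))]
button_top []
C [344.37518818 219.61080301]
pin [271.42030603 229.63275707]
mark [305.95522791 283.96463608]
```

View pics/w1.png

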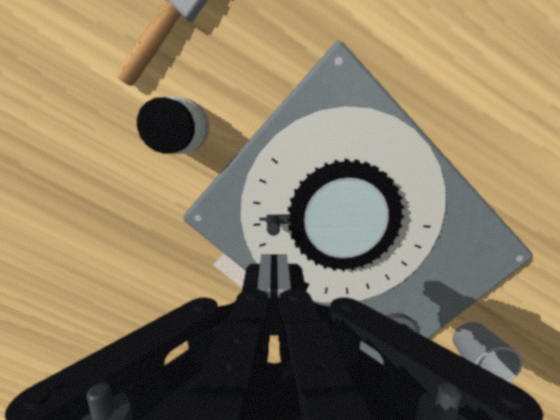

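>>> jog_arm --turn '[[0,0,0],[0,0,0],[0,0,0],[0,0,0],[0,0,0]]' --slide '[[0,40,0],[0,40,0],[0,32,0],[0,20,0],[0,10,0]]' --grip '[0,0,0,0,0]'

```text
time: 6.0
tool_pos: [0.6115, 0.0432, 0.0805]
tcp_rot: [-0.527, 1.925, -1.923]
wrist_force: [-0.6, -0.9, -0.5]
width: 0.003
```

Run:
```python
from h import *
s=bot.read_state();print(s['tool_pos'],s['wrist_force'])
c=eyes.read_camera('wrist');save(c,'w2.png')
c=eyes.read_camera('top')
cv2.imwrite('pics/z2.png',cv2.resize(c['img'][140:300,250:450,::-1],(800,600),interpolation=cv2.INTER_CUBIC))
```

```text
[0.61151063 0.04319247 0.08053264] [-0.57321581 -0.90694958 -0.47366664]
```

View pics/w2.png

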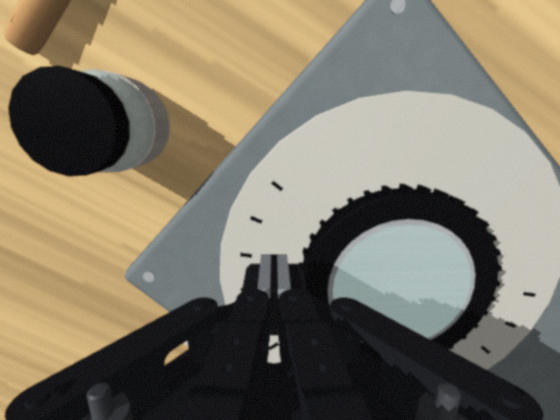

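>>> jog_arm --turn '[[0,0,0],[0,0,0],[0,0,0],[0,0,0]]' --slide '[[4,-1,0],[4,-1,0],[2,0,0],[0,0,0]]' --grip '[0,0,0,0]'

```text
time: 6.5
tool_pos: [0.6053, 0.038, 0.0867]
tcp_rot: [-0.518, 1.923, -1.924]
wrist_force: [-1.4, -0.2, -0.1]
width: 0.003
```

>>> jog_arm --turn '[[0,-0.07,0],[0,-0.07,0],[0,-0.07,0],[0,-0.07,0]]' --slide '[[5.6,0,-1],[5.6,0,-1],[5.6,0,-1],[5.6,0,-1]]' --grip '[0,0,0,0]'

```text
time: 6.9
tool_pos: [0.5846, 0.0282, 0.086]
tcp_rot: [-0.748, 1.742, -1.743]
wrist_force: [-0.1, 0.6, 0.3]
width: 0.003
```

```bash
cat > st.py <<'E'
from h import *
s=bot.read_state();T=R.from_rotvec(s['tcp_rot']).as_matrix();p=s['tool_pos']
C=np.array([.628,-.039]);d=np.r_[C-p[:2],0]
print('t',s['time'],'p',p.round(4),'yaw',np.degrees(np.arctan2(T[1,0],T[0,0])).round(2),'C in tool mm',(1000*T.T@d).round(1),'F',s['wrist_force'].round(1))
E
python3 - <<'E'
import st
from h import *
c=eyes.read_camera('wrist');save(c,'w3.png')
E
```

```text
t 6.9 p [0.5846 0.0282 0.086 ] yaw -133.48 C in tool mm [18.9  0.  77.7] F [-0.1  0.6  0.3]
```

View pics/w3.png

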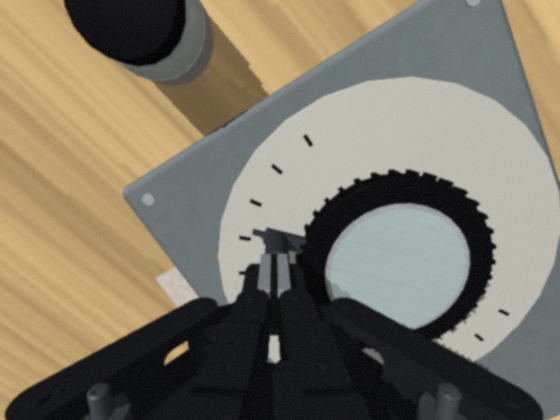

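>>> jog_arm --turn '[[0,-0.07,0],[0,-0.07,0],[0,-0.07,0],[0,-0.07,0],[0,-0.07,0]]' --slide '[[5.6,0,-1],[5.6,0,-1],[5.6,0,-1],[5.6,0,-1],[5.6,0,-1]]' --grip '[0,0,0,0,0]'

```text
time: 7.45
tool_pos: [0.5644, 0.0084, 0.0858]
tcp_rot: [-0.985, 1.504, -1.505]
wrist_force: [-0.6, -0.2, -0.5]
width: 0.0
```

Run:
```python
import st
from h import *
c=eyes.read_camera('wrist');save(c,'w4.png')
```

```text
t 7.45 p [0.5644 0.0084 0.0858] yaw -113.51 C in tool mm [18.1  0.1 77.2] F [-0.6 -0.2 -0.5]
```

View pics/w4.png

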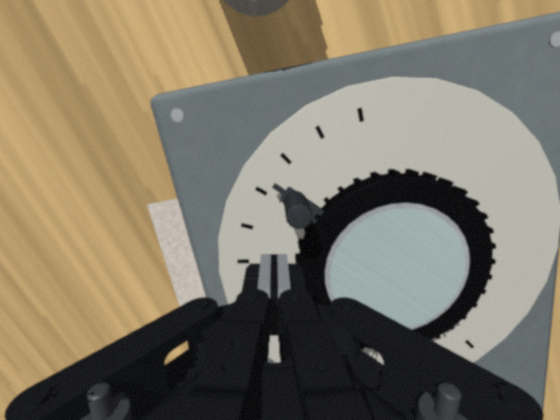

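Run:
```python
from h import *
c=eyes.read_camera('top')
cv2.imwrite('pics/z4.png',cv2.resize(c['img'][140:300,250:450,::-1],(800,600),interpolation=cv2.INTER_CUBIC))
c=eyes.read_camera('scene')
cv2.imwrite('pics/s4.png',cv2.resize(c['img'][150:310,150:350,::-1],(800,600),interpolation=cv2.INTER_CUBIC))
c=eyes.read_camera('wrist')
g=cv2.cvtColor(c['img'],cv2.COLOR_RGB2GRAY)
for (u,v) in [(297,205),(298,212),(292,197),(273,258),(264,262),(284,262)]:
    z=c['depth'][v,u]; P=np.linalg.inv(c['intrinsics'])@[u,v,1]*z; print((u,v),w(c,P).round(4))
```

```text
(297, 205) [0.5889 0.0341 0.088 ]
(298, 212) [0.5879 0.0306 0.0884]
(292, 197) [0.5875 0.035  0.0721]
(273, 258) [0.5683 0.0176 0.1004]
(264, 262) [0.5646 0.0197 0.1056]
(284, 262) [0.5732 0.0158 0.1054]
```

View pics/s4.png

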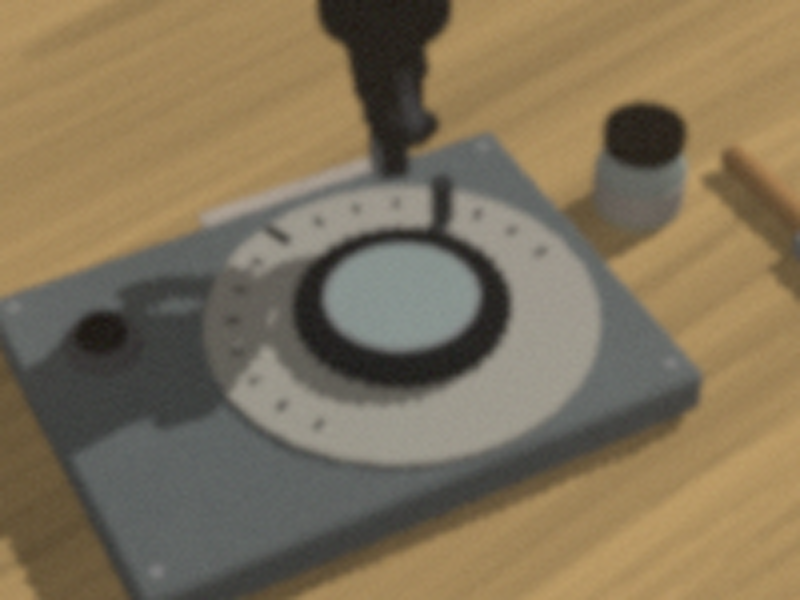

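View pics/z4.png

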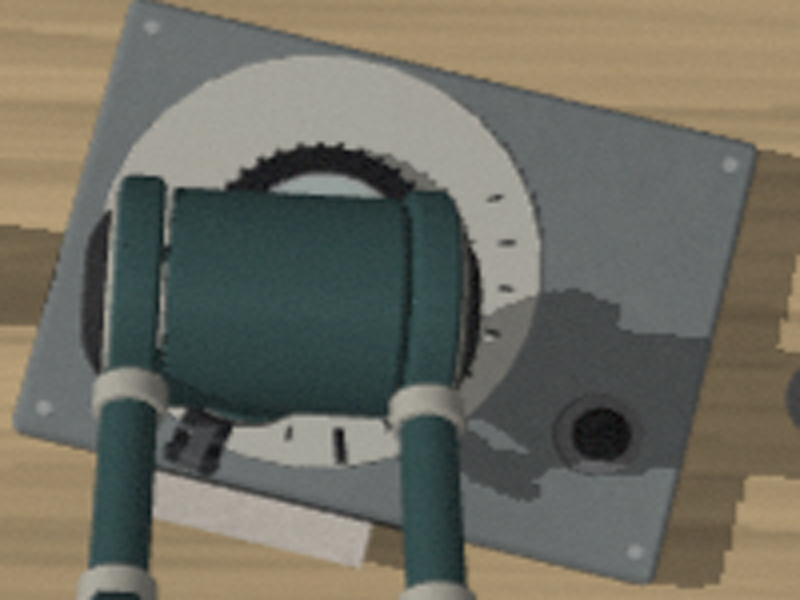

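Run:
```python
import st
from h import *
s=bot.read_state();p=s['tool_pos'];T=R.from_rotvec(s['tcp_rot']).as_matrix()
c=eyes.read_camera('scene')
for z in [.05,.069,.086,.1,.12]:
    q=proj(c,[p[0],p[1],z]); print(z,q.round(1),((q-150)*[4,3.75]).round())
q=proj(c,[.5868,.0296,.089]);print('pin',((q-150)*[4,3.75]).round())
cw=eyes.read_camera('wrist')
for z in [.069,.086,.1]:
  for a in (-11,11): print(z,a,proj(cw,np.r_[p[:2],z]+T[:,0]*a/1000).round(1))
D=cw['depth'];im=(np.clip(D/0.5,0,1)*255).astype(np.uint8)
cv2.imwrite('pics/w5.png',cv2.resize(cw['img'][150:350,180:380,::-1],(600,600)))
# lowest finger points: backproject all pixels in region
v,u=np.mgrid[240:300,255:292]; z=D[240:300,255:292]
P=(np.linalg.inv(cw['intrinsics'])@np.stack([u.ravel(),v.ravel(),np.ones(u.size)]))*z.ravel()
W=(rm(cw)@P).T+cw['position']
L=(W-p)@T
L=L.reshape(*z.shape,3)*1000
for r in range(8,60,4): print(240+r,L[r,10].round(0),L[r,18].round(0),L[r,27].round(0))
```

```text
t 7.65 p [0.5646 0.0085 0.0858] yaw -113.75 C in tool mm [18.   0.1 77.2] F [-0.4  0.5  0.4]
0.05 [247.7 207.5] [391. 216.]
0.069 [247.5 202. ] [390. 195.]
0.086 [247.3 197. ] [389. 176.]
0.1 [247.2 192.8] [389. 160.]
0.12 [247.  186.6] [388. 137.]
pin [439. 176.]
0.069 -11 [273.3 233.5]
0.069 11 [273.4 267.3]
0.086 -11 [273.4 244.8]
0.086 11 [273.4 281.5]
0.1 -11 [273.4 256. ]
0.1 11 [273.4 295.4]
248 [ 9. 42. -6.] [ 9. 43. -0.] [ 9. 43.  6.]
252 [12. 42. -6.] [12. 41. -0.] [12. 42.  6.]
256 [-10. -13.  -4.] [-10. -13.  -0.] [-10. -12.   4.]
260 [-10. -17.  -4.] [-10. -16.  -0.] [-10. -17.   4.]
264 [-10. -21.  -4.] [-10. -21.  -0.] [-10. -21.   4.]
268 [-10. -25.  -4.] [-10. -24.  -0.] [-10. -26.   4.]
272 [-10. -29.  -4.] [-10. -30.  -0.] [-10. -29.   4.]
276 [-11. -34.  -4.] [-10. -32.  -0.] [-10. -32.   4.]
280 [-10. -36.  -4.] [-10. -36.  -0.] [-10. -36.   4.]
284 [-10. -39.  -3.] [-11. -40.  -0.] [-11. -40.   4.]
288 [-10. -42.  -3.] [-10. -43.  -0.] [-10. -42.   3.]
292 [-11. -47.  -3.] [ -9. -43.  -0.] [-11. -47.   3.]
296 [-11. -50.  -3.] [ -7. -43.  -0.] [-12. -50.   3.]
```

View pics/w5.png

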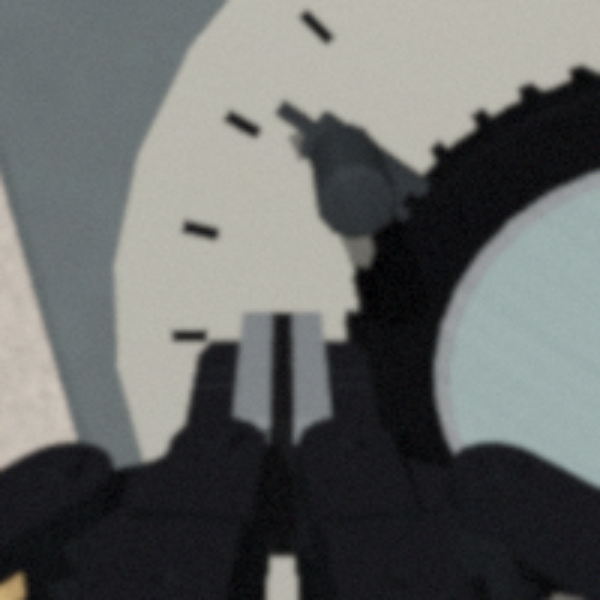

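The scene and wrist views show the fingertips passed over the pin. By wrist depth, the closed tips end about 12 mm behind the reported TCP, not 17 mm ahead of it. The lever hasn't moved. I'll go back above the pin, then come down lower behind it.

>>> jog_arm --turn '[[0,0,0],[0,0.076,0],[0,0.076,0],[0,0.076,0],[0,0.076,0]]' --slide '[[0,-10,0],[-5.8,0,1.6],[-5.8,0,1.6],[-5.8,0,1.6],[-5.8,0,1.6]]' --grip '[0,0,0,0,0]'

```text
time: 8.25
tool_pos: [0.582, 0.0256, 0.0963]
tcp_rot: [-0.777, 1.716, -1.717]
wrist_force: [0.2, -0.7, -0.3]
width: 0.005
```

>>> jog_arm --turn '[[0,0.076,0],[0,0.076,0],[0,0.076,0],[0,0.076,0],[0,0.076,0]]' --slide '[[-5.8,0,1.6],[-5.8,0,1.6],[-5.8,0,1.6],[-5.8,0,1.6],[-5.8,0,1.6]]' --grip '[0,0,0,0,0]'

```text
time: 8.75
tool_pos: [0.6092, 0.0382, 0.0962]
tcp_rot: [-0.469, 1.958, -1.959]
wrist_force: [-0.7, -0.3, 0.2]
width: -0.003
```

>>> jog_arm --turn '[[0,0.076,0],[0,0,0],[0,0,0]]' --slide '[[-5.8,0,1.6],[0,0,0],[0,0,0]]' --grip '[0,0,0]'

```text
time: 9.05
tool_pos: [0.6145, 0.0392, 0.0959]
tcp_rot: [-0.406, 2.001, -2.001]
wrist_force: [0.3, -1.2, 1.0]
width: 0.001
```

Run:
```python
import st
from h import *
s=bot.read_state();p=s['tool_pos'];T=R.from_rotvec(s['tcp_rot']).as_matrix()
print((1000*T.T@(np.array([.5868,.0296,.089])-p)).round(1))
c=eyes.read_camera('wrist');save(c,'w6.png')
```

```text
t 9.05 p [0.6145 0.0392 0.0959] yaw -157.05 C in tool mm [18.1  0.  77.2] F [ 0.3 -1.2  1. ]
[29.3  6.8 -2. ]
```

View pics/w6.png

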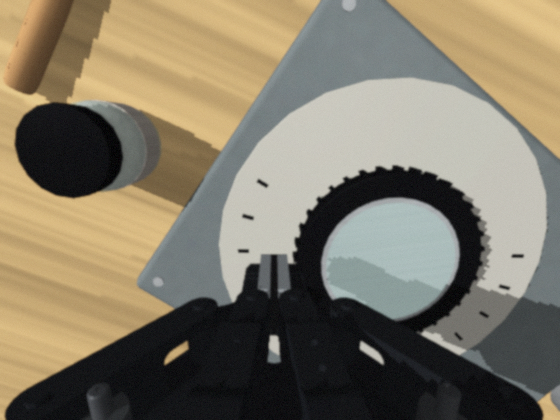

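>>> jog_arm --turn '[[0,0,0],[0,0,0],[0,0,0],[0,0,0]]' --slide '[[0,10,0],[0,10,0],[0,6,0],[0,0,0]]' --grip '[0,0,0,0]'

```text
time: 9.5
tool_pos: [0.6126, 0.0389, 0.0672]
tcp_rot: [-0.409, 2.004, -2.003]
wrist_force: [-0.3, -0.0, 0.1]
width: 0.001
```

Run:
```python
import st
from h import *
cw=eyes.read_camera('wrist');save(cw,'w7.png')
D=cw['depth']; s=bot.read_state();p=s['tool_pos'];T=R.from_rotvec(s['tcp_rot']).as_matrix()
for v in range(230,280,4):
    P=np.linalg.inv(cw['intrinsics'])@[264,v,1]*D[v,264]; W=w(cw,P); print(v,W.round(3),(1000*T.T@(W-p)).round(0))
c=eyes.read_camera('scene')
cv2.imwrite('pics/s7.png',cv2.resize(c['img'][150:270,200:360,::-1],(800,600),interpolation=cv2.INTER_CUBIC))
```

```text
t 9.5 p [0.6126 0.0389 0.0672] yaw -157.15 C in tool mm [16.1 -0.  77.8] F [-0.3 -0.   0.1]
230 [0.62  0.048 0.042] [-10.  26.  -5.]
234 [0.618 0.047 0.044] [-8. 24. -5.]
238 [0.616 0.046 0.044] [-5. 24. -5.]
242 [0.613 0.045 0.043] [-2. 25. -5.]
246 [0.611 0.044 0.043] [ 0. 25. -5.]
250 [0.608 0.043 0.044] [ 3. 24. -5.]
254 [0.621 0.047 0.078] [-10. -10.  -4.]
258 [0.62  0.047 0.081] [ -9. -13.  -4.]
262 [0.621 0.046 0.086] [-10. -18.  -4.]
266 [0.621 0.046 0.091] [-10. -23.  -4.]
270 [0.621 0.046 0.094] [-10. -26.  -4.]
274 [0.621 0.046 0.097] [ -9. -29.  -4.]
278 [0.621 0.046 0.101] [-10. -33.  -4.]
```

View pics/s7.png

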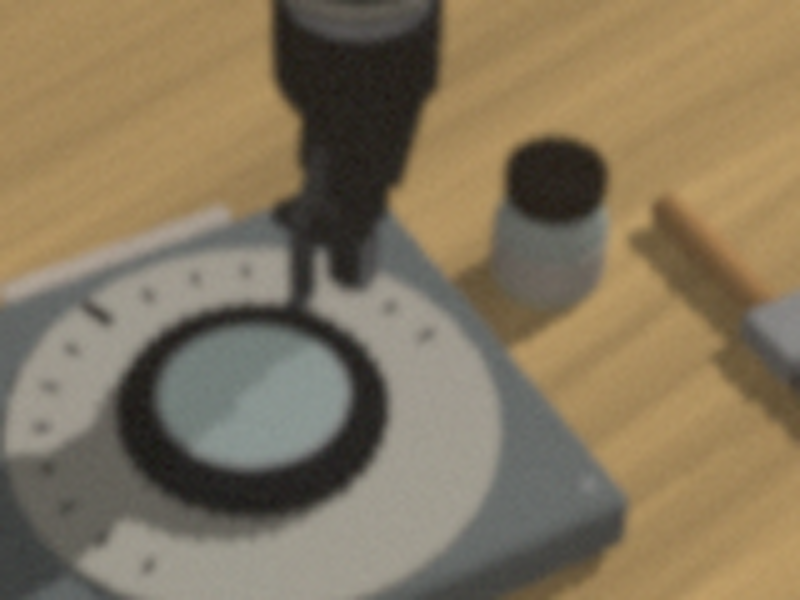

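>>> jog_arm --turn '[[0,0,0],[0,0,0],[0,-0.06,0],[0,-0.06,0],[0,-0.06,0]]' --slide '[[0,8,0],[0,4,0],[4.7,0,-0.9],[4.7,0,-0.9],[4.7,0,-0.9]]' --grip '[0,0,0,0,0]'

```text
time: 10.1
tool_pos: [0.6008, 0.0354, 0.0571]
tcp_rot: [-0.565, 1.891, -1.891]
wrist_force: [2.6, 1.5, -1.5]
width: 0.001
```

>>> jog_arm --turn '[[0,-0.06,0],[0,-0.06,0],[0,-0.06,0],[0,-0.06,0]]' --slide '[[4.7,0,-0.9],[4.7,0,-0.9],[4.7,0,-0.9],[4.7,0,-0.9]]' --grip '[0,0,0,0]'

```text
time: 10.5
tool_pos: [0.5841, 0.0267, 0.0573]
tcp_rot: [-0.754, 1.736, -1.736]
wrist_force: [1.8, 1.2, -0.7]
width: 0.001
```

Run:
```python
import st
from h import *
c=eyes.read_camera('scene')
cv2.imwrite('pics/s8.png',cv2.resize(c['img'][150:270,200:360,::-1],(800,600),interpolation=cv2.INTER_CUBIC))
```

```text
t 10.5 p [0.5841 0.0267 0.0573] yaw -132.94 C in tool mm [18.2  0.  76.9] F [ 1.8  1.2 -0.7]
```

View pics/s8.png

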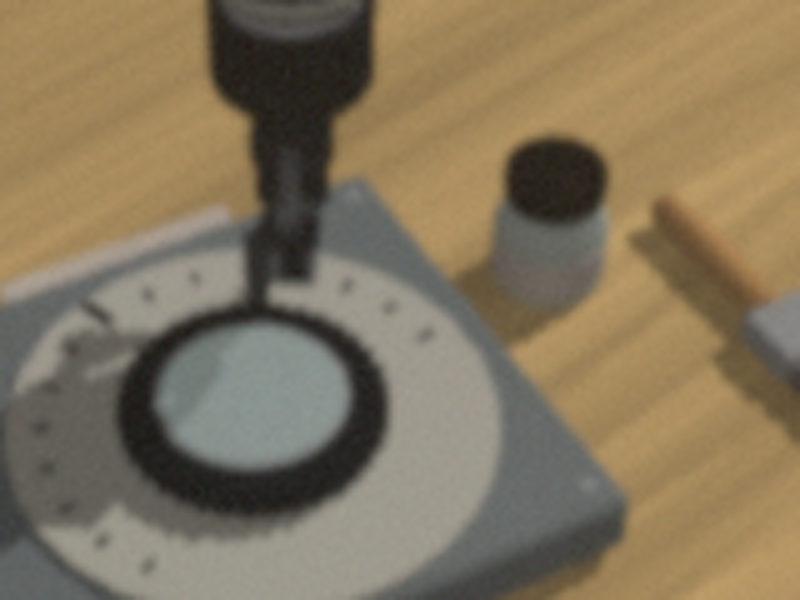

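The lever is turning now, at about 2 N. Continuing along the arc.

>>> jog_arm --turn '[[0,-0.06,0],[0,-0.06,0],[0,-0.06,0],[0,-0.06,0],[0,-0.06,0]]' --slide '[[4.7,0,-0.9],[4.7,0,-0.9],[4.7,0,-0.9],[4.7,0,-0.9],[4.7,0,-0.9]]' --grip '[0,0,0,0,0]'

```text
time: 11.05
tool_pos: [0.5668, 0.0104, 0.0574]
tcp_rot: [-0.959, 1.532, -1.533]
wrist_force: [3.1, 1.5, -0.3]
width: 0.001
```

>>> jog_arm --turn '[[0,-0.06,0],[0,-0.06,0],[0,-0.06,0],[0,-0.06,0],[0,0,0]]' --slide '[[4.7,0,-0.9],[4.7,0,-0.9],[4.7,0,-0.9],[4.7,0,-0.9],[0,0,0]]' --grip '[0,0,0,0,0]'

```text
time: 11.55
tool_pos: [0.5562, -0.0063, 0.0574]
tcp_rot: [-1.101, 1.364, -1.365]
wrist_force: [0.5, 0.2, 0.1]
width: 0.007
```

Run:
```python
import st
from h import *
c=eyes.read_camera('scene')
cv2.imwrite('pics/s9.png',cv2.resize(c['img'][170:260,190:310,::-1],(800,600),interpolation=cv2.INTER_CUBIC))
c=eyes.read_camera('wrist');save(c,'w9.png')
c=eyes.read_camera('top')
cv2.imwrite('pics/z9.png',cv2.resize(c['img'][140:300,250:450,::-1],(800,600),interpolation=cv2.INTER_CUBIC))
```

```text
t 11.55 p [ 0.5562 -0.0063  0.0574] yaw -102.21 C in tool mm [16.8  0.  77.1] F [0.5 0.2 0.1]
```

View pics/s9.png

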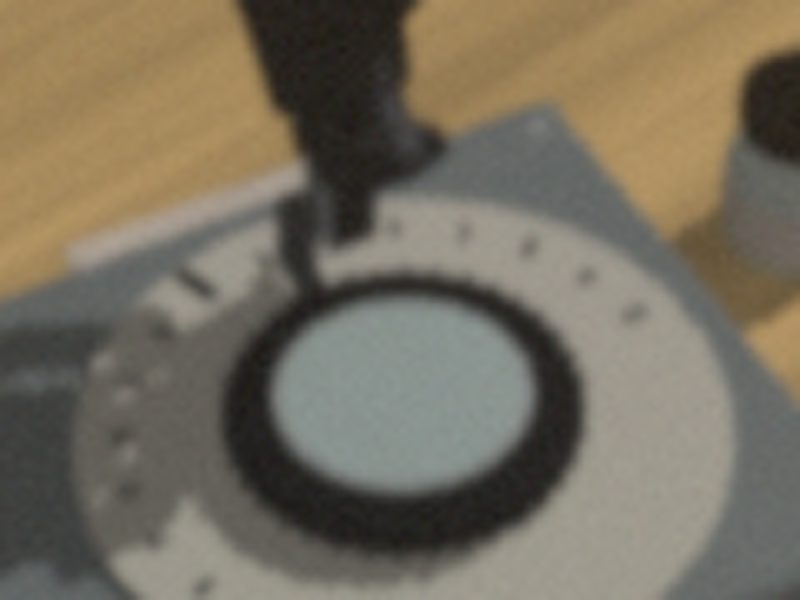

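View pics/z9.png

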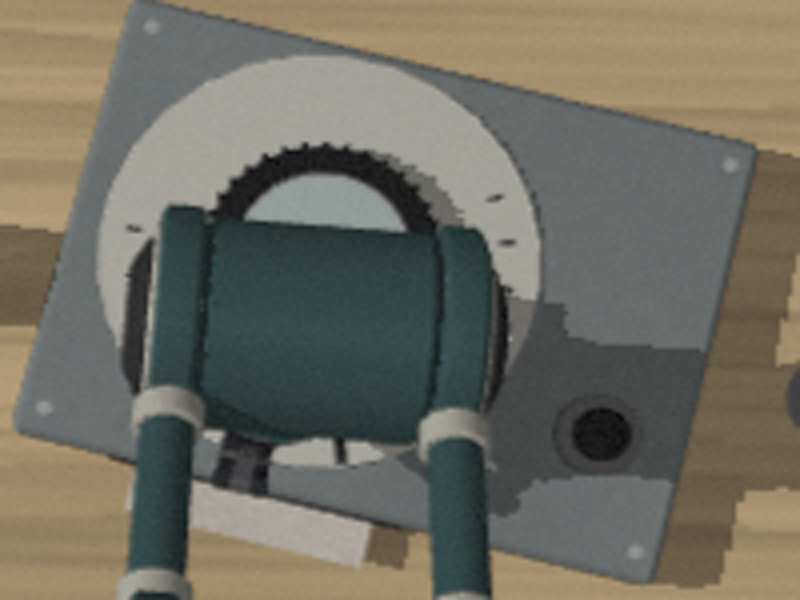

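>>> jog_arm --turn '[[0,-0.06,0],[0,-0.06,0],[0,-0.06,0],[0,-0.06,0],[0,0,0]]' --slide '[[4.7,0,-0.9],[4.7,0,-0.9],[4.7,0,-0.9],[4.7,0,-0.9],[0,0,0]]' --grip '[0,0,0,0,0]'

```text
time: 12.2
tool_pos: [0.5502, -0.0243, 0.0573]
tcp_rot: [-1.222, 1.189, -1.189]
wrist_force: [-0.5, 0.3, -0.8]
width: -0.0
```

Run:
```python
import st
from h import *
c=eyes.read_camera('scene')
cv2.imwrite('pics/s10.png',cv2.resize(c['img'][170:260,190:310,::-1],(800,600),interpolation=cv2.INTER_CUBIC))
```

```text
t 12.2 p [ 0.5502 -0.0243  0.0573] yaw -88.46 C in tool mm [16.7 -0.  77.3] F [-0.5  0.3 -0.8]
```

View pics/s10.png

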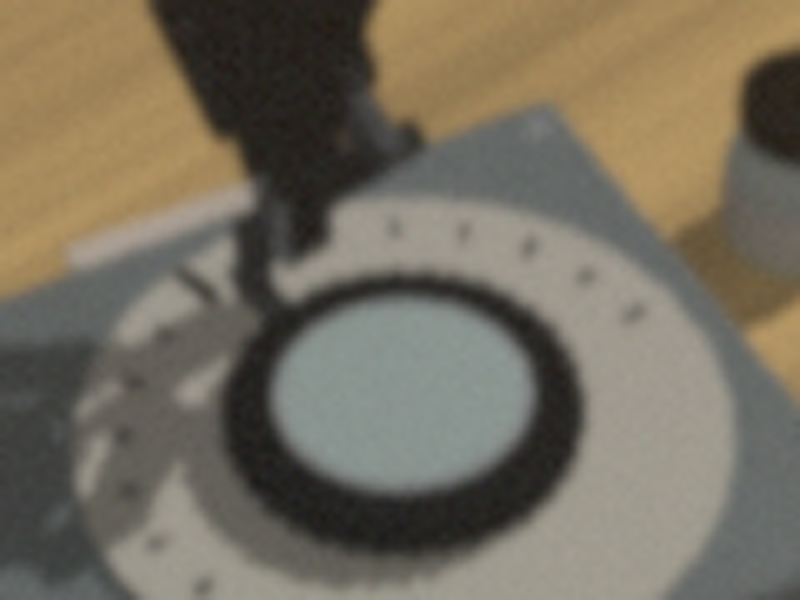

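>>> jog_arm --turn '[[0,0,0],[0,0,0],[0,0,0],[0,0,0],[0,0,0]]' --slide '[[-8,0,0],[0,-40,0],[0,-40,0],[0,-20,0],[40,0,0]]' --grip '[0,0,0,0,0]'

```text
time: 12.75
tool_pos: [0.5545, -0.0532, 0.1622]
tcp_rot: [-1.217, 1.18, -1.189]
wrist_force: [0.1, -1.6, -0.3]
width: -0.002
```

>>> jog_arm --turn '[[0,0,0],[0,0,0],[0,0,0]]' --slide '[[30,0,0],[0,0,0],[0,0,0]]' --grip '[0,0,0]'

```text
time: 13.05
tool_pos: [0.5518, -0.086, 0.1572]
tcp_rot: [-1.221, 1.191, -1.19]
wrist_force: [0.5, 0.3, -0.2]
width: -0.0
```

Run:
```python
import st
from h import *
c=eyes.read_camera('wrist');save(c,'w11.png')
for n,p in dict(C=(.628,-.039,.061),mark=(.5321,-.0506,.045),markouter=(.513,-.053,.045)).items(): print(n,proj(c,p))
```

```text
t 13.05 p [ 0.5518 -0.086   0.1572] yaw -88.52 C in tool mm [-45.1  -0.   77.4] F [ 0.5  0.3 -0.2]
C [369.4929764  158.98176324]
mark [252.22707663 167.50834089]
markouter [230.28081861 169.71544912]
```

View pics/w11.png

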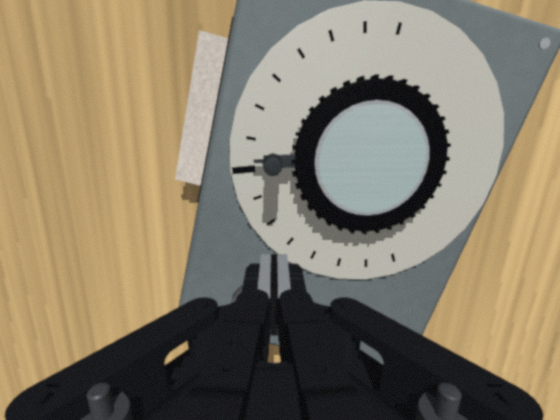

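Run:
```python
from h import *
c=eyes.read_camera('wrist')
cv2.imwrite('pics/w12.png',cv2.resize(c['img'][125:205,220:320,::-1],(800,640),interpolation=cv2.INTER_CUBIC)[:600])
```

```text
(no output)
```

View pics/w12.png

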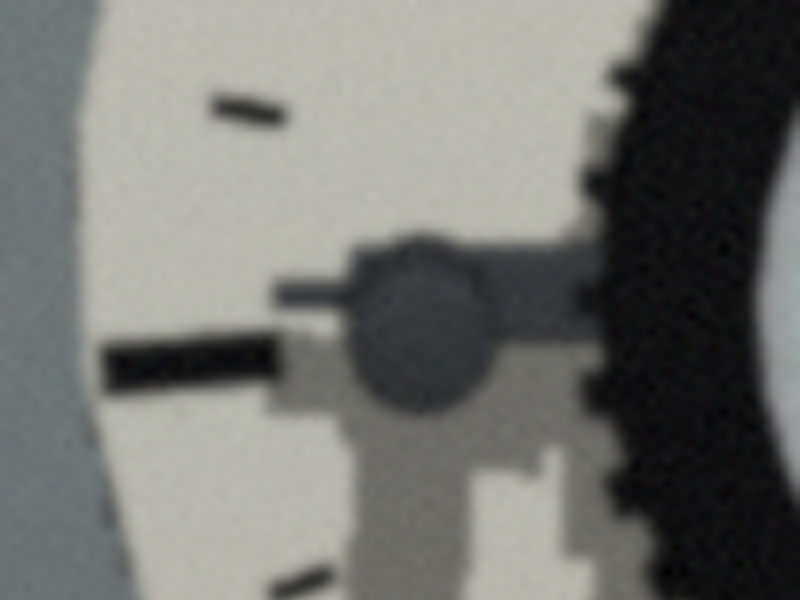

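```bash
cat > ang.py <<'E'
from h import *
def ang(c,tip,mi,mo,u0,v0,k,C=(.628,-.039)):
    f=lambda a,z: pix(c,u0+(a[0]+.5)/k-.5,v0+(a[1]+.5)/k-.5,z)
    C=np.array(C)
    for n,P in dict(tip=f(tip,.052),mi=f(mi,.045),mo=f(mo,.045)).items():
        d=P[:2]-C; print(n,P.round(4),np.hypot(*d).round(4),(np.degrees(np.arctan2(d[1],d[0]))%360).round(2))
    print('dist',np.linalg.norm(f(tip,.052)[:2]-f(mi,.045)[:2]))
E
python3 - <<'E'
from ang import *
c=eyes.read_camera('wrist')
ang(c,(273,294),(280,356),(105,370),220,125,8)
E
```

```text
tip [ 0.5336 -0.0436  0.052 ] 0.0945 182.77
mi [ 0.5339 -0.0511  0.045 ] 0.0948 187.34
mo [ 0.5149 -0.0532  0.045 ] 0.114 187.13
dist 0.007553962465484245
```

>>> jog_arm --turn '[[0,0,0],[0,0,0],[0,0,0],[0,0,0],[0,0,0]]' --slide '[[-35,0,0],[-37,0,0],[0,0,0],[0,40,0],[0,40,0]]' --grip '[0,0,0,0,0]'

```text
time: 13.7
tool_pos: [0.552, -0.0135, 0.0784]
tcp_rot: [-1.22, 1.183, -1.19]
wrist_force: [0.3, 0.3, -1.1]
width: 0.004
```

>>> jog_arm --turn '[[0,0,0],[0,0,0],[0,0,0]]' --slide '[[0,20,0],[0,0,0],[0,0,0]]' --grip '[0,0,0]'

```text
time: 14.0
tool_pos: [0.55, -0.0141, 0.0574]
tcp_rot: [-1.223, 1.189, -1.188]
wrist_force: [-0.0, -0.5, 1.0]
width: -0.003
```

```bash
python3 st.py
```

```text
t 14.0 p [ 0.55   -0.0141  0.0574] yaw -88.37 C in tool mm [27.1 -0.  77.3] F [-0.  -0.5  1. ]
```

>>> jog_arm --turn '[[0,0,0],[0,0,0],[0,-0.04,0],[0,-0.04,0],[0,0,0]]' --slide '[[5,0,0],[5.4,0,0],[3.1,0,-0.6],[3.1,0,-0.6],[0,0,0]]' --grip '[0,0,0,0,0]'

```text
time: 14.5
tool_pos: [0.5508, -0.0317, 0.0591]
tcp_rot: [-1.256, 1.127, -1.132]
wrist_force: [0.3, 0.3, -0.0]
width: 0.003
```

>>> jog_arm --turn '[[0,0,0],[0,0,0],[0,0,0],[0,0,0],[0,0,0]]' --slide '[[0,0,0],[-10,0,0],[0,-40,0],[0,-40,0],[0,-20,0]]' --grip '[0,0,0,0,0]'

```text
time: 15.0
tool_pos: [0.5501, -0.0204, 0.1611]
tcp_rot: [-1.255, 1.126, -1.132]
wrist_force: [1.0, 0.2, 0.6]
width: -0.001
```

>>> jog_arm --turn '[[0,0,0],[0,0,0],[0,0,0],[0,0,0]]' --slide '[[35,0,0],[37,0,0],[0,0,0],[0,0,0]]' --grip '[0,0,0,0]'

```text
time: 15.4
tool_pos: [0.5558, -0.0925, 0.1572]
tcp_rot: [-1.257, 1.131, -1.13]
wrist_force: [-0.5, 0.5, 0.7]
width: -0.001
```

Run:
```python
import st
from h import *
c=eyes.read_camera('wrist')
cv2.imwrite('pics/w13.png',cv2.resize(c['img'][125:205,220:320,::-1],(800,640),interpolation=cv2.INTER_CUBIC)[:600])
```

```text
t 15.4 p [ 0.5558 -0.0925  0.1572] yaw -83.92 C in tool mm [-45.6  -0.   77.4] F [-0.5  0.5  0.7]
```

View pics/w13.png

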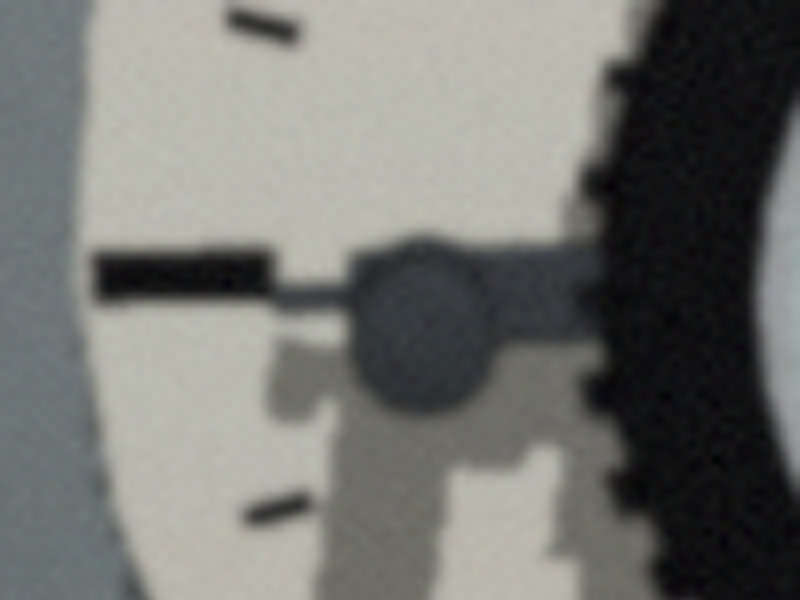

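Run:
```python
from ang import *
c=eyes.read_camera('wrist')
ang(c,(273,297),(273,274),(97,277),220,125,8)
s=bot.read_state();p=s['tool_pos'];T=R.from_rotvec(s['tcp_rot']).as_matrix()
print('button in tool',(1000*T.T@(np.array([.533,-.186,.062])-p)).round(1))
```

```text
tip [ 0.5342 -0.0521  0.052 ] 0.0947 187.94
mi [ 0.5336 -0.0505  0.045 ] 0.0951 186.97
mo [ 0.5148 -0.0529  0.045 ] 0.1141 186.99
dist 0.0016425617176873753
button in tool [ 91.5  94.9 -32.6]
```

The pointer is about 1.6 mm from the long mark, with the fingers off the lever. Next is the button.

>>> jog_arm --turn '[[0,0,0],[0,0,0],[0,0,0],[0,0,0],[0,0,0]]' --slide '[[30,0,-11],[30,0,-11],[31.5,0,-10.6],[0,30,0],[0,30,0]]' --grip '[0,0,0,0,0]'

```text
time: 16.0
tool_pos: [0.5346, -0.1873, 0.098]
tcp_rot: [-1.257, 1.127, -1.132]
wrist_force: [-0.2, 0.8, -0.5]
width: 0.005
```

>>> jog_arm --turn '[[0,0,0],[0,0,0],[0,0,0]]' --slide '[[0,20,0],[0,10,0],[0,0,0]]' --grip '[0,0,0]'

```text
time: 16.3
tool_pos: [0.5322, -0.1855, 0.0655]
tcp_rot: [-1.26, 1.132, -1.125]
wrist_force: [-0.3, 0.5, -0.5]
width: -0.005
```

Run:
```python
import st
from h import *
s=bot.read_state();p=s['tool_pos'];T=R.from_rotvec(s['tcp_rot']).as_matrix()
print('button in tool',(1000*T.T@(np.array([.533,-.186,.062])-p)).round(1))
c=eyes.read_camera('scene')
cv2.imwrite('pics/s14.png',cv2.resize(c['img'][170:290,130:290,::-1],(800,600),interpolation=cv2.INTER_CUBIC))
```

```text
t 16.3 p [ 0.5322 -0.1855  0.0655] yaw -83.75 C in tool mm [-1.352e+02 -1.000e-01  1.112e+02] F [-0.3  0.5 -0.5]
button in tool [0.6 3.5 0.8]
```

View pics/s14.png

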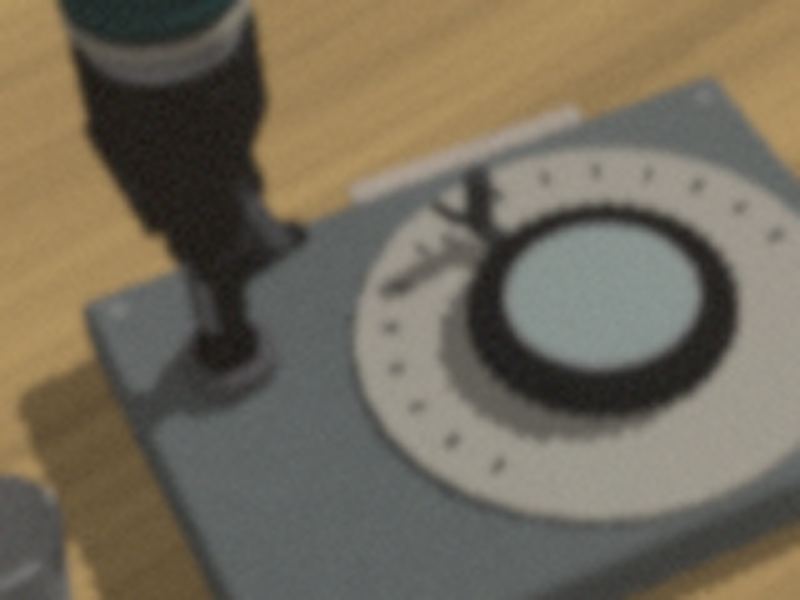

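>>> jog_arm --turn '[[0,0,0],[0,0,0],[0,0,0],[0,0,0]]' --slide '[[0,5,0],[0,5,0],[0,4,0],[0,0,0]]' --grip '[0,0,0,0]'

```text
time: 16.75
tool_pos: [0.5342, -0.1872, 0.0538]
tcp_rot: [-1.257, 1.128, -1.13]
wrist_force: [0.6, 0.6, 2.6]
width: 0.002
```

>>> jog_arm --turn '[[0,0,0],[0,0,0],[0,0,0]]' --slide '[[0,3,0],[0,0,0],[0,0,0]]' --grip '[0,0,0]'

```text
time: 17.05
tool_pos: [0.5343, -0.1873, 0.051]
tcp_rot: [-1.258, 1.128, -1.13]
wrist_force: [1.2, 1.3, 4.3]
width: 0.001
```

>>> jog_arm --turn '[[0,0,0],[0,0,0],[0,0,0]]' --slide '[[0,2,0],[0,0,0],[0,0,0]]' --grip '[0,0,0]'

```text
time: 17.35
tool_pos: [0.5343, -0.1873, 0.05]
tcp_rot: [-1.258, 1.128, -1.13]
wrist_force: [-1.3, 2.0, 11.2]
width: -0.001
```

>>> jog_arm --turn '[[0,0,0],[0,0,0],[0,0,0]]' --slide '[[0,1.5,0],[0,0,0],[0,0,0]]' --grip '[0,0,0]'

```text
time: 17.65
tool_pos: [0.5344, -0.1873, 0.0499]
tcp_rot: [-1.258, 1.128, -1.13]
wrist_force: [-4.4, 3.1, 19.3]
width: 0.002
```

The force jumped to 19 N with no further travel, so the button is at its stop. Releasing and checking.

>>> jog_arm --turn '[[0,0,0],[0,0,0],[0,0,0],[0,0,0],[0,0,0]]' --slide '[[0,-5,0],[0,-20,0],[0,-40,0],[0,-45,0],[0,0,0]]' --grip '[0,0,0,0,0]'

```text
time: 18.15
tool_pos: [0.5375, -0.1889, 0.1636]
tcp_rot: [-1.255, 1.12, -1.138]
wrist_force: [1.6, -0.9, 0.2]
width: -0.002
```

>>> jog_arm --turn '[[0,0,0],[0,0,0],[0,0,0],[0,0,0]]' --slide '[[30,-10,0],[30,-10,0],[0,0,0],[0,0,0]]' --grip '[0,0,0,0]'

```text
time: 18.55
tool_pos: [0.5392, -0.2469, 0.1758]
tcp_rot: [-1.258, 1.132, -1.129]
wrist_force: [-0.4, 1.1, -0.1]
width: 0.0
```

Run:
```python
import st
from h import *
c=eyes.read_camera('wrist');save(c,'w15.png')
for P in [(.533,-.186,.062)]:
    u,v=proj(c,P).round().astype(int);print(u,v)
    for du in (-3,0,3): 
        if 0<=v<420: print(w(c,np.linalg.inv(c['intrinsics'])@[u+du,v,1]*c['depth'][v,u+du]).round(4))
c=eyes.read_camera('top')
cv2.imwrite('pics/z15.png',cv2.resize(c['img'][140:300,250:450,::-1],(800,600),interpolation=cv2.INTER_CUBIC))
```

```text
t 18.55 p [ 0.5392 -0.2469  0.1758] yaw -83.9 C in tool mm [-1.973e+02  1.000e-01  1.104e+02] F [-0.4  1.1 -0.1]
274 138
[ 0.5301 -0.1867  0.0623]
[ 0.5327 -0.1864  0.0623]
[ 0.5352 -0.1862  0.0616]
```

View pics/w15.png

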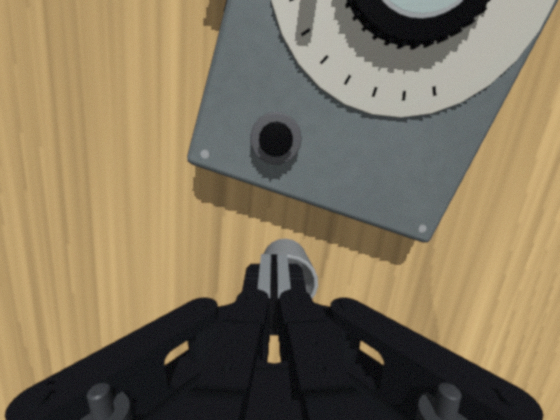

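View pics/z15.png

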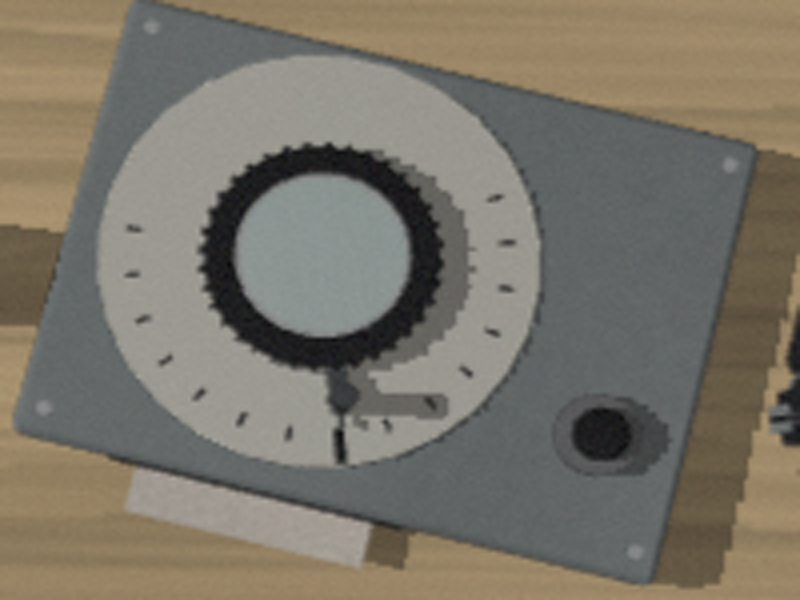

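The top view shows the pointer meeting the long mark at zoom (340,425). The button top measures 62 mm, so it is up, and the hand is clear of everything. Handing in.

```bash
python3 -c "
from h import *
print(bot.finish_job())"
```

```text
the job is handed in; nothing more can be done
None
```

I pushed the lever's pin around its arc with the closed fingertips, at about 2–3 N and never between the pads. I then pressed the button to its stop and released it, and handed the job in at about 18.6 s. No verdict came back.

**Last checks:**
- **Pointer:** after the final nudge it measured about 1.6 mm (1°) from the inner end of the long mark, with the fingers off. The top view after the press shows it still on the mark.
- **Button press:** the force jumped from 4 N to 19 N with no further travel, so the button was fully down. It then measured 62 mm high again, which is fully up.
- **Robot clear:** the hand was clear of everything, with wrist force at noise level.
- **Jar, brush and cup:** I never touched them. I did not re-measure their positions at the end.

**One disagreement:** the first pass went over the pin without moving it. The wrist camera showed the shut fingertips ending roughly 12 mm behind the reported tool point, not 17 mm ahead as the interface text states. I lowered the path by about 29 mm and repeated the push. Contact with the button came about 4–5 mm higher than that 12 mm figure predicted, so I set the press by force.

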